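# Draw out the laundry drying rod and hold it at full length

### The job

The telescoping drying rod on the laundry counter is locked in: push its release button fully down, then take the rod by its upturned end and pull it out past the first stop to the second stop, so that both sections are all the way out. A spring draws the rod back, so finish while still holding it steady at full length, and leave the bottle, tray, books and cup where they stand.

Things in the scene. Friction and masses are not known exactly. Their poses are not given: they have to be found in the camera images.
- valet: Drying rod on a fixed stand. Origin: underside centre of its 170 x 120 x 12 mm base plate, z up; the rod pulls out along its own -x. White housing 180 (x) x 44 x 44 mm on a column: top 162 mm above the counter, front face at x = -90 mm. Out of it slide two steel tubes, 29 mm and inside it 19 mm thick, axis 140 mm above the counter; the thin one ends in the upturned end.
- grip (a point): On the rod's upturned end: an upright round steel bar, 20 mm thick, its top 217 mm above the counter. This point is on its axis, 20 mm below its top (fingertips 20 mm lower still clear the housing's top). In the stand's frame y = 0, and x = -135 mm locked in, -205 mm at the first stop, -275 mm at the second.
- catch_top (a point): Centre of the top of the release button: black, round, 28 mm across, on top of the housing at x = +40 mm, y = 0 of the stand's frame; 176 mm above the counter when up, 167 mm fully down. Pushed straight down with about 3 to 5 N; stays where it is left (no return spring).
- catch (a joint): Release button: 0 = up (rod locked), 0.009 m = fully down (rod free). Less than about 0.0075 m does not free the rod, which then moves only about 2 mm.
- inner_tube (a joint): How far the inner tube is out of the outer tube: 0 to 0.070 m (its stop). Its return spring pulls with 2 to 3.4 N, so it comes out first: its end is the first stop.
- outer_tube (a joint): How far the outer tube is out of the housing: 0 to 0.070 m (its stop). Its return spring pulls with 6 to 7.4 N, so it follows after the first stop: its end is the second stop. Total pull 140 mm, in a straight level line.
- detergent: Bystander: white bottle, 72 mm thick, 165 mm tall, origin at the centre of its underside.
- peg_tray: Bystander: grey open tray of wooden clothes pegs, 120 x 140 x 45 mm, origin at the centre of its underside.
- books: Bystander: pile of three books, 150 x 210 x 60 mm, origin at the centre of its underside.
- dose_cup: Bystander: small white dosing cup, 64 mm across, 60 mm tall, origin at the centre of its underside.

How it is judged:
On the way, in this order (a step that is already met when the one before it is completed fails the run):
1. the release button is pushed down while the rod is still in (value of joint catch above 0.007 m and x of grip in the frame of valet above -0.15 m), for 0.1 s.
2. the rod is drawn out as far as the first stop (x of grip in the frame of valet below -0.198 m), for 0.05 s.
At the end, for the whole second after the job is handed in: Both sections of the rod are within 6 mm of their stops (64 mm or more out of 70), still (under 20 mm/s), held there by the gripper's fingers at the upturned end (finger contact over 2 N, TCP within 70 mm of the grip point), and the bottle, tray, books and cup are within 30 mm of where they stood (value of joint each of inner_tube, outer_tube above 0.064 m and contact force between the fingers and valet above 2 N and distance between the grasp point and grip below 0.07 m and velocity of joint inner_tube between -0.02 and 0.02 m/s and velocity of joint outer_tube between -0.02 and 0.02 m/s and distance of each of detergent, peg_tray, books, dose_cup from where it was at the start of the episode below 0.03 m); the arm keeps its last pose, push and grip.
It fails at once if the detergent bottle pushed away or knocked over (distance of detergent from where it was at the start of the episode above 0.03 m or angle between detergent's own z axis and vertical above 0.4 rad).
It fails at once if the peg tray pushed away or knocked over (distance of peg_tray from where it was at the start of the episode above 0.03 m or angle between peg_tray's own z axis and vertical above 0.4 rad).
It fails at once if the books pushed away or knocked over (distance of books from where it was at the start of the episode above 0.03 m or angle between books's own z axis and vertical above 0.4 rad).
It fails at once if the dosing cup pushed away or knocked over (distance of dose_cup from where it was at the start of the episode above 0.03 m or angle between dose_cup's own z axis and vertical above 0.4 rad).
It also fails if it takes over 38 s, if anything falls off the work surface, if the arm or the gripper's body presses on something with over 40 N, if the wrist force passes 120 N, or if a joint passes its speed limit or range.

### The arm

A 6-joint arm with a two-finger parallel gripper is mounted at the origin on the work surface. World frame = base frame: x ahead of the robot, y to its left, z up, the work surface at z = 0. Lengths are in m, angles in rad, forces in N, time in s.
With the tool pointing down it reaches from about 0.35 to 0.95 m from the base axis. Payload 17.4 kg.
Tool frame: the origin (TCP) lies between the finger pads, 19 mm behind the fingertips; this is the grasp point; z points along the fingers, y is the line along which they close (so a half turn about z gives the same grasp; the last joint's range is limited). The gripper opens to 93 mm and grips with 3 to 60 N. Pads are 15 mm wide; open, the fingers measure 128 mm over their backs; the gripper's body (75 mm by 188 mm) begins 65 mm behind the grasp point.
Start: joints at [1.258, 0.116, 1.442, -0, 1.584, -0.038], TCP at [0.183, 0.65, 0.237] pointing down, gripper open.
Joint ranges: [-2.83, 2.83], [-0.83, 2.19], [0.07, 2.5], [-1.14, 4.28], [0.01, 3], [-2.97, 2.97]. Speed limits (rad/s): [1.89, 1.89, 2.22, 3.14, 3.14, 3.14].

### API

Orientations are given as a rotation vector (axis times angle).
In Python, from station import observe, read_camera, arm gives the robot as it stands.
- The arm moves only by the tool play_rows, never from a script. Its argument "plan" is a list of rows, each an object with "fingers": the opening, from 0 (shut) to 1 (fully open); "slide": the shift along the tool's x, y, z as a fraction of full scale, a list of three; "dr": the turn, a rotation vector about the tool's x, y, z as a fraction of full scale, a list of three. A call has 1 to 5 rows; each row is the pose to reach, as a shift and turn from the pose commanded when the call began, along the tool's axes at that moment, turning the shorter way round; what a row does not reach only later rows make up. Full scale, the value 1, is 200 mm for a shift and 180 degrees for a turn. A row lasts 1/12 s, in which the tool goes at most 41.7 mm and 7.16 degrees, less where a joint would pass 70% of its speed; a pose out of reach is approached as far as the arm can. A call with a number of a shift or a turn outside -1 to 1 is refused whole. A call with a gripper value outside its range is refused whole. The fingers move at their own pace and stop on an object; "squeeze" is the grip in N (left out, the last holds). Time passes only in rows, so rows that repeat a pose let the fingers close. It gives the time, the measured TCP pose, the force, the opening and the grip force at its end, in the units of the state.
- observe(): the state, without advancing time (a new reading comes with each control period).
- read_camera(name): name is "side" or "top" or "wrist"; returns a dict with "img" (480x640x3 uint8, red, green, blue), "depth" (480x640 float32, m along the optical axis (not along the pixel's ray), 0 where there is no reading), "fovy" (degrees; the focal length in pixels is half the picture's height over the tangent of half this angle, whatever the lens; pixels are square), "cx", "cy" (the principal point, pixels), "eye" and "orientation" of the camera in the world. Camera axes: x right, y up, looking along -z (the intrinsics and any distortion apply to the point x, -y, -z); pixel columns grow to the right and rows downward; lengths in m; the calibration is good to about 2 mm. A picture is of the moment at which its call begins.
- arm.finish_job(): hands the job in; it is judged then, once.
The state is a dict: "t": time; "joint_positions": joint angles; "joint_velocities": joint speeds; "joint_efforts": joint torques, N m; "tcp_pos": TCP position; "ee_rot": TCP orientation; "wrist_force": force on the tool from outside, world axes, zero at the start; "ft_torque": the same for the moment, N m; "grip_width": finger opening in m; "finger_force": force on a finger pad.
Only numpy, scipy, OpenCV 4.12 (cv2) and the standard library are available. Lean on these libraries where they do the work, as an engineer would, in place of code of your own. Each camera call takes 0.05 s, during which the arm holds its last target. There are 200 camera calls.

## Working session

There is one attempt and no reset: what is moved stays moved. The work goes in short steps, Python scripts to look and compute and a tool call to move; the robot and the scene stay as the last step left them, time stands still between calls to the robot, and variables do not carry over. Pictures are saved under pics/ and viewed, at most 10 in all, crops included, and the job is handed in when it is done.

Besides the shell and the picture viewer there is one more tool, called after "Request:" in YAML: its name, and indented under it one key for each argument. play_rows: Moves the arm, as the interface text tells. Shift numbers are shares of 200 mm and turn numbers shares of 180 degrees, none past 1 either way. Its arguments: {"type":"object","properties":{"plan":{"type":"array","items":{"type":"object","properties":{"fingers":{"type":"number"},"slide":{"type":"array","items":{"type":"number"}},"dr":{"type":"array","items":{"type":"number"}}}}},"squeeze":{"type":"number"}},"required":["plan"]}

```bash
mkdir -p pics; cat > h.py <<'E'
import numpy as np,cv2
from station import observe, read_camera, arm
from scipy.spatial.transform import Rotation as R
def rot(c):
    o=np.array(c["orientation"],float)
    if o.shape==(3,3): return o
    return R.from_rotvec(o).as_matrix() if o.size==3 else R.from_quat(o).as_matrix()
def cloud(c):
    f=240/np.tan(np.radians(c["fovy"])/2); d=c["depth"].astype(float)
    v,u=np.mgrid[:480,:640]
    p=np.stack([(u-c["cx"])/f*d,-(v-c["cy"])/f*d,-d],-1)
    return p@rot(c).T+np.array(c["eye"])
E
python3 - <<'E'
from h import *
o=observe(); print({k:np.round(v,3) for k,v in o.items()})
for n in("top","side"):
    c=read_camera(n); print({k:v for k,v in c.items() if k not in("img","depth")})
    cv2.imwrite(f"pics/{n}0.png",c["img"][...,::-1]); np.savez(f"{n}0.npz",**c)
E
```

```text
{'t': np.float64(0.0), 'joint_positions': array([ 1.258,  0.116,  1.442,  0.   ,  1.584, -0.038]), 'joint_velocities': array([ 0.001,  0.   , -0.001, -0.001, -0.002, -0.001]), 'joint_efforts': array([ 3.0000e-03, -7.2123e+01, -6.2264e+01,  7.8000e-02,  2.3000e-02,
       -0.0000e+00]), 'tcp_pos': array([0.183, 0.649, 0.237]), 'ee_rot': array([-4.300e-01, -3.112e+00,  2.000e-03]), 'wrist_force': array([-0.038, -0.958,  0.31 ]), 'ft_torque': array([ 0.035,  0.031, -0.007]), 'finger_force': np.float64(0.0), 'grip_width': np.float64(0.093)}
{'fovy': 45.00325140354938, 'cx': 311.4325185713411, 'cy': 237.47848407898007, 'eye': array([0.30709833, 0.02617112, 1.38713858]), 'orientation': array([ 0.13608447, -0.13586859, -1.53814357])}
{'fovy': 43.455486493641004, 'cx': 317.4979481850171, 'cy': 236.41097052706098, 'eye': array([-0.14835259, -0.60583202,  1.28985086]), 'orientation': array([ 0.65390191, -0.27975554, -0.80052601])}
```

View pics/top0.png

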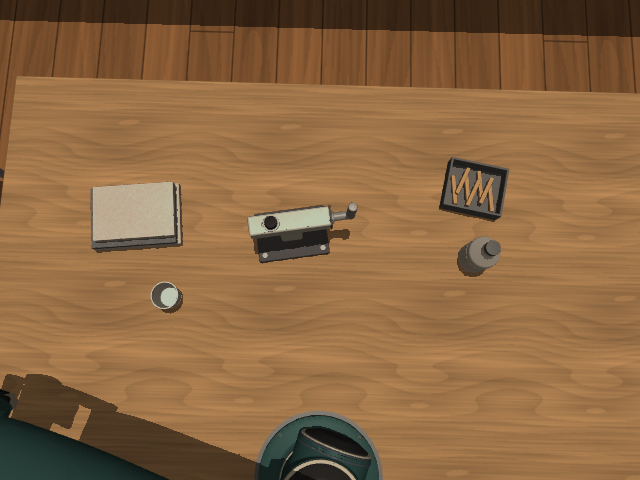

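View pics/side0.png

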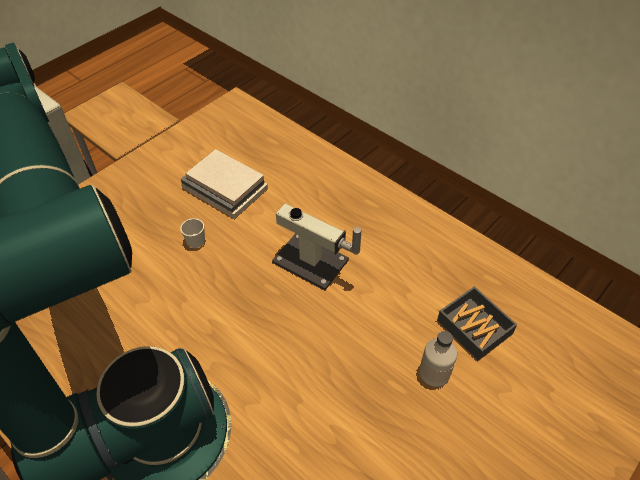

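The top view shows the button at about (271,223) and the upturned bar's top at about (352,208), so the rod pulls out to the right in the image. The tray (474,190) and bottle (480,255) are well beyond its travel. Next I'll measure these.

```bash
python3 - <<'E'
from h import *
for n in("top","side"):
    c=dict(np.load(f"{n}0.npz")); P=cloud(c); g=c["img"].max(-1).astype(int)
    near=(P[...,2]>.12)&(P[...,0]>.3)&(P[...,0]<.75)&(abs(P[...,1])<.25)&(c["depth"]>0)
    m=near&(P[...,2]>.168)&(P[...,2]<.182)&(g<70); m2=near&(P[...,2]>.19)&(P[...,2]<.225)
    hs=near&(abs(P[...,2]-.162)<.005)&(g>130)
    for a,k in(("button",m),("bar",m2)):
        q=P[k]; v,u=np.nonzero(k); print(n,a,k.sum(),np.median(u),np.median(v),q.mean(0).round(4),q.min(0).round(3),q.max(0).round(3), ((q.min(0)+q.max(0))/2).round(4))
    q=P[hs]; r=cv2.minAreaRect(q[:,:2].astype(np.float32)*1000); print(n,"housing",hs.sum(),r,q[:,2].mean())
    (l,t,br)=m2,0,0
    q=P[m2]; q=q[q[:,2]>.213]; print("bar top",len(q),q.mean(0))
E
```

```text
top button 136 271.0 222.0 [0.5523 0.1043 0.1751] [ 0.538 -0.058  0.168] [0.579 0.132 0.181] [0.5584 0.0368 0.1746]
top bar 96 352.0 208.0 [ 0.5781 -0.0536  0.2119] [ 0.57  -0.064  0.19 ] [ 0.592 -0.045  0.225] [ 0.5808 -0.0543  0.2075]
top housing 1262 ((557.8907470703125, 80.02615356445312), (42.67642593383789, 176.17086791992188), 9.226578712463379) 0.16146346410451554
bar top 59 [ 0.57975716 -0.05414404  0.21684756]
side button 104 296.5 213.0 [0.5524 0.085  0.1746] [ 0.533 -0.066  0.168] [0.581 0.13  0.182] [0.5566 0.0319 0.1751]
side bar 97 356.0 233.0 [ 0.5751 -0.0575  0.2082] [ 0.566 -0.067  0.19 ] [ 0.589 -0.046  0.22 ] [ 0.5776 -0.0562  0.2051]
side housing 761 ((560.5682373046875, 51.40919494628906), (46.07206344604492, 232.02346801757812), 8.910314559936523) 0.16140267012582085
bar top 41 [ 0.5783179  -0.05527606  0.21623204]
```

```bash
cat >> h.py <<'E'
u=np.array([-.156,.988,0]); O=np.array([.558,.0797,0])
def plan(x,z,turn=True):
    o=observe(); r=R.from_rotvec(o["ee_rot"]); d=O+u*x+[0,0,z]-o["tcp_pos"]
    print("t",round(o["t"],2),"tcp",o["tcp_pos"].round(4),"stand x",round((o["tcp_pos"]-O)@u,4),"err",d.round(4),"F",o["wrist_force"].round(1),"grip",round(o["finger_force"],1))
    print("slide",(r.apply(d,inverse=True)/.2).round(3))
    if turn:
        for s in(1,-1):
            y=u*s; zz=np.array([0,0,-1.]); t=R.from_matrix(np.stack([np.cross(y,zz),y,zz],1))
            print("dr",((r.inv()*t).as_rotvec()/np.pi).round(3))
E
python3 - <<'E'
from h import *
plan(.04,.215)
E
```

```text
t 0.1 tcp [0.1831 0.6495 0.2368] stand x 0.6215 err [ 0.3686 -0.5303 -0.0218] F [0.3 0.1 0.2] grip 0.0
slide [-2.494 -2.052  0.111]
dr [-0.    -0.    -0.137]
dr [-0.     0.     0.863]
```

Request:
play_rows:
  plan:
    - {"fingers": 0, "slide": [-0.77, -0.635, 0], "dr": [0, 0, 0]}
    - {"fingers": 0, "slide": [-0.77, -0.635, 0], "dr": [0, 0, 0]}
    - {"fingers": 0, "slide": [-0.77, -0.635, 0], "dr": [0, 0, 0]}
    - {"fingers": 0, "slide": [-0.77, -0.635, 0], "dr": [0, 0, 0]}
    - {"fingers": 0, "slide": [-0.77, -0.635, 0], "dr": [0, 0, 0]}
  squeeze: 20

```text
t: 0.52
tcp_pos: [0.2979, 0.4834, 0.2372]
ee_rot: [0.431, 3.112, -0.001]
wrist_force: [0.3, -0.0, 0.0]
grip_width: 0.0643
finger_force: 0.0
```

Request:
play_rows:
  plan:
    - {"fingers": 0, "slide": [-0.77, -0.635, 0], "dr": [0, 0, -0.137]}
    - {"fingers": 0, "slide": [-0.77, -0.635, 0], "dr": [0, 0, -0.137]}
    - {"fingers": 0, "slide": [-0.77, -0.635, 0], "dr": [0, 0, -0.137]}
    - {"fingers": 0, "slide": [-0.77, -0.635, 0], "dr": [0, 0, -0.137]}
    - {"fingers": 0, "slide": [-0.77, -0.635, 0], "dr": [0, 0, -0.137]}

```text
t: 0.93
tcp_pos: [0.4108, 0.3204, 0.2373]
ee_rot: [0.254, -3.131, 0.0]
wrist_force: [0.8, 0.5, -1.0]
grip_width: 0.031
finger_force: 0.0
```

```bash
python3 -c "
from h import *
plan(.04,.215)"
```

```text
t 0.93 tcp [0.4108 0.3204 0.2373] stand x 0.2607 err [ 0.1409 -0.2011 -0.0223] F [ 0.8  0.5 -1. ] grip 0.0
slide [-0.533 -1.106  0.111]
dr [-0.    -0.     0.002]
dr [ 0.    -0.    -0.998]
```

Request:
play_rows:
  plan:
    - {"fingers": 0, "slide": [-0.48, -0.99, 0], "dr": [0, 0, 0]}
    - {"fingers": 0, "slide": [-0.48, -0.99, 0], "dr": [0, 0, 0]}
    - {"fingers": 0, "slide": [-0.48, -0.99, 0], "dr": [0, 0, 0]}
    - {"fingers": 0, "slide": [-0.48, -0.99, 0], "dr": [0, 0, 0]}
    - {"fingers": 0, "slide": [-0.48, -0.99, 0], "dr": [0, 0, 0]}

```text
t: 1.35
tcp_pos: [0.5299, 0.1489, 0.2374]
ee_rot: [-0.244, 3.132, 0.0]
wrist_force: [1.0, 0.2, 0.5]
grip_width: 0.0011
finger_force: 0.0
```

Request:
play_rows:
  plan:
    - {"fingers": 0, "slide": [0, 0, 0], "dr": [0, 0, 0]}
    - {"fingers": 0, "slide": [0, 0, 0], "dr": [0, 0, 0]}
    - {"fingers": 0, "slide": [0, 0, 0], "dr": [0, 0, 0]}

```text
t: 1.6
tcp_pos: [0.529, 0.151, 0.2371]
ee_rot: [0.243, -3.132, -0.0]
wrist_force: [-0.2, 0.6, -0.3]
grip_width: 0.0003
finger_force: 0.0
```

```bash
python3 -c "
from h import *
plan(.04,.205)"
```

```text
t 1.6 tcp [0.529  0.151  0.2371] stand x 0.075 err [ 0.0227 -0.0318 -0.0321] F [-0.2  0.6 -0.3] grip 0.0
slide [-0.088 -0.175  0.161]
dr [ 0.    -0.    -0.001]
dr [-0.    -0.     0.999]
```

Request:
play_rows:
  plan:
    - {"fingers": 0, "slide": [-0.088, -0.175, 0], "dr": [0, 0, 0]}
    - {"fingers": 0, "slide": [-0.088, -0.175, 0], "dr": [0, 0, 0]}
    - {"fingers": 0, "slide": [-0.088, -0.175, 0.18], "dr": [0, 0, 0]}
    - {"fingers": 0, "slide": [-0.088, -0.175, 0.18], "dr": [0, 0, 0]}
    - {"fingers": 0, "slide": [-0.088, -0.175, 0.18], "dr": [0, 0, 0]}

```text
t: 2.02
tcp_pos: [0.5508, 0.1201, 0.2004]
ee_rot: [0.246, -3.129, 0.0]
wrist_force: [-0.6, 0.3, 0.8]
grip_width: 0.0008
finger_force: 0.0
```

```bash
python3 -c "
from h import *
plan(.04,.186)
c=read_camera('side');cv2.imwrite('pics/s1.png',cv2.resize(c['img'][130:330,200:467,::-1],None,fx=2.5,fy=2.5))"
```

```text
t 2.02 tcp [0.5508 0.1201 0.2004] stand x 0.041 err [ 0.0009 -0.0009 -0.0144] F [-0.6  0.3  0.8] grip 0.0
slide [-0.004 -0.005  0.072]
dr [ 0.    -0.001  0.   ]
dr [ 0.002  0.    -1.   ]
```

View pics/s1.png

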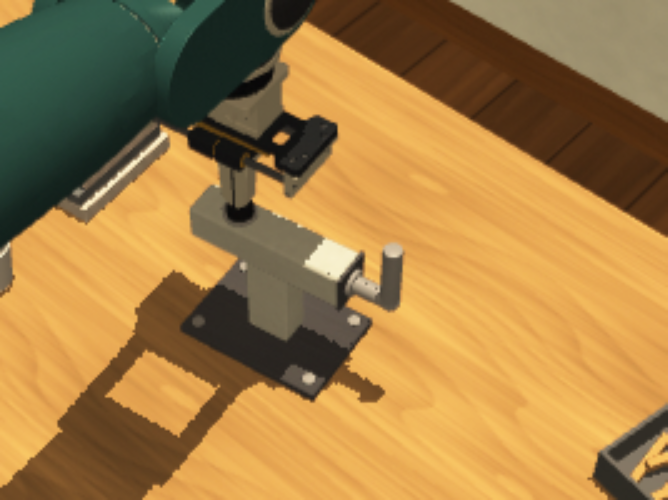

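The picture shows the shut fingers right above the black button, at crop (240,205). I'll push it down slowly.

Request:
play_rows:
  plan:
    - {"fingers": 0, "slide": [0, 0, 0.02], "dr": [0, 0, 0]}
    - {"fingers": 0, "slide": [0, 0, 0.035], "dr": [0, 0, 0]}
    - {"fingers": 0, "slide": [0, 0, 0.05], "dr": [0, 0, 0]}
    - {"fingers": 0, "slide": [0, 0, 0.065], "dr": [0, 0, 0]}
    - {"fingers": 0, "slide": [0, 0, 0.065], "dr": [0, 0, 0]}

```text
t: 2.48
tcp_pos: [0.552, 0.1193, 0.1883]
ee_rot: [-0.244, 3.132, 0.0]
wrist_force: [-0.2, -0.4, -0.5]
grip_width: 0.0002
finger_force: 0.0
```

Request:
play_rows:
  plan:
    - {"fingers": 0, "slide": [0, 0, 0.008], "dr": [0, 0, 0]}
    - {"fingers": 0, "slide": [0, 0, 0.008], "dr": [0, 0, 0]}
    - {"fingers": 0, "slide": [0, 0, 0.008], "dr": [0, 0, 0]}

```text
t: 2.73
tcp_pos: [0.552, 0.119, 0.1867]
ee_rot: [0.244, -3.132, 0.0]
wrist_force: [0.4, 0.5, 0.4]
grip_width: 0.0005
finger_force: 0.2
```

Request:
play_rows:
  plan:
    - {"fingers": 0, "slide": [0, 0, 0.005], "dr": [0, 0, 0]}
    - {"fingers": 0, "slide": [0, 0, 0.01], "dr": [0, 0, 0]}
    - {"fingers": 0, "slide": [0, 0, 0.01], "dr": [0, 0, 0]}

```text
t: 2.98
tcp_pos: [0.5522, 0.1191, 0.1859]
ee_rot: [-0.244, 3.131, 0.0]
wrist_force: [-3.1, 0.4, 10.8]
grip_width: 0.0006
finger_force: 5.5
```

```bash
python3 -c "
from h import *
plan(.04,.186)
c=read_camera('side');cv2.imwrite('pics/s2.png',cv2.resize(c['img'][170:290,250:410,::-1],None,fx=4,fy=4))"
```

```text
t 2.98 tcp [0.5522 0.1191 0.1859] stand x 0.0399 err [-0.0004  0.0001  0.0001] F [-3.1  0.4 10.8] grip 5.5
slide [ 0.002  0.001 -0.   ]
dr [ 0.  0. -0.]
dr [ 0. -0.  1.]
```

View pics/s2.png

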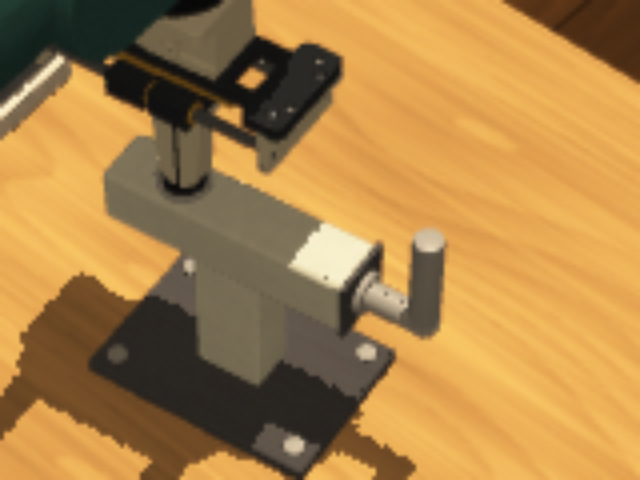

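The button is fully down: the TCP is at 0.1859 m with a clear 10.8 N reaction, and the cap sits nearly flush at crop (183,183). Next I'll rise, open the fingers and go over the bar.

Request:
play_rows:
  plan:
    - {"fingers": 0, "slide": [0, 0, -0.2], "dr": [0, 0, 0]}
    - {"fingers": 0, "slide": [0, 0, -0.4], "dr": [0, 0, 0]}
    - {"fingers": 1, "slide": [0, 0, -0.43], "dr": [0, 0, 0]}

```text
t: 3.28
tcp_pos: [0.5531, 0.1192, 0.2776]
ee_rot: [-0.243, 3.125, 0.001]
wrist_force: [0.7, 0.2, 0.5]
grip_width: 0.0035
finger_force: 0.0
```

Request:
play_rows:
  plan:
    - {"fingers": 1, "slide": [0, -0.875, 0], "dr": [0, 0, 0]}
    - {"fingers": 1, "slide": [0, -0.875, 0], "dr": [0, 0, 0]}
    - {"fingers": 1, "slide": [0, -0.875, 0], "dr": [0, 0, 0]}
    - {"fingers": 1, "slide": [0, -0.875, 0], "dr": [0, 0, 0]}
    - {"fingers": 1, "slide": [0, -0.875, 0], "dr": [0, 0, 0]}

```text
t: 3.7
tcp_pos: [0.5794, -0.0586, 0.2704]
ee_rot: [0.239, -3.132, 0.002]
wrist_force: [0.5, 0.3, 0.1]
grip_width: 0.0358
finger_force: 0.0
```

Request:
play_rows:
  plan:
    - {"fingers": 1, "slide": [0, 0, 0], "dr": [0, 0, 0]}
    - {"fingers": 1, "slide": [0, 0, 0], "dr": [0, 0, 0]}
    - {"fingers": 1, "slide": [0, 0, 0], "dr": [0, 0, 0]}
    - {"fingers": 1, "slide": [0, 0, 0], "dr": [0, 0, 0]}
    - {"fingers": 1, "slide": [0, 0, 0], "dr": [0, 0, 0]}

```text
t: 4.12
tcp_pos: [0.5791, -0.0526, 0.271]
ee_rot: [-0.247, 3.132, 0.0]
wrist_force: [-0.3, 0.3, 0.3]
grip_width: 0.0691
finger_force: 0.0
```

```bash
python3 - <<'E'
from h import *
plan(-.135,.197); print(observe()["grip_width"])
c=read_camera('wrist');cv2.imwrite('pics/w1.png',c['img'][...,::-1])
E
```

```text
t 4.12 tcp [ 0.5791 -0.0526  0.271 ] stand x -0.134 err [-0.     -0.0011 -0.074 ] F [-0.3  0.3  0.3] grip 0.0
slide [ 0.001 -0.005  0.37 ]
dr [0. 0. 0.]
dr [-0.  0. -1.]
0.0690661212835481
```

View pics/w1.png

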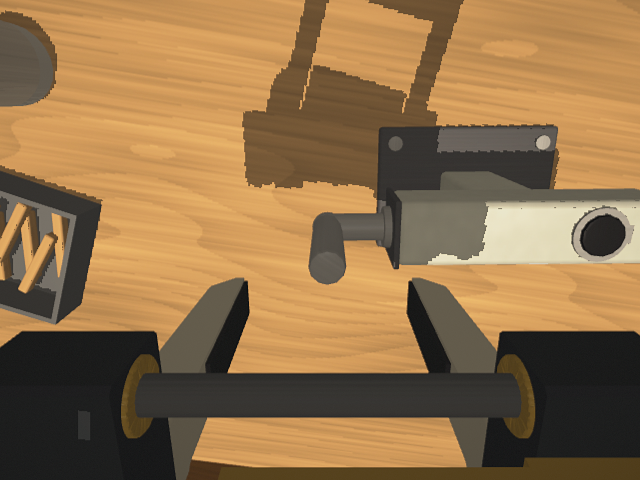

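The wrist view shows the bar's top at (327,268), centred between the fingertips at (247,285) and (410,285). The button at (602,236) is flush. I'll descend and close.

Request:
play_rows:
  plan:
    - {"fingers": 1, "slide": [0, -0.008, 0.15], "dr": [0, 0, 0]}
    - {"fingers": 1, "slide": [0, -0.008, 0.3], "dr": [0, 0, 0]}
    - {"fingers": 1, "slide": [0, -0.008, 0.365], "dr": [0, 0, 0]}
    - {"fingers": 0, "slide": [0, -0.008, 0.365], "dr": [0, 0, 0]}
    - {"fingers": 0, "slide": [0, -0.008, 0.365], "dr": [0, 0, 0]}
  squeeze: 35

```text
t: 4.58
tcp_pos: [0.5794, -0.055, 0.1984]
ee_rot: [0.245, -3.132, -0.0]
wrist_force: [0.3, 0.1, -0.2]
grip_width: 0.0837
finger_force: 0.0
```

Request:
play_rows:
  plan:
    - {"fingers": 0, "slide": [0, 0, 0], "dr": [0, 0, 0]}
    - {"fingers": 0, "slide": [0, 0, 0], "dr": [0, 0, 0]}
    - {"fingers": 0, "slide": [0, 0, 0], "dr": [0, 0, 0]}
    - {"fingers": 0, "slide": [0, 0, 0], "dr": [0, 0, 0]}
    - {"fingers": 0, "slide": [0, 0, 0], "dr": [0, 0, 0]}

```text
t: 5.0
tcp_pos: [0.5795, -0.0554, 0.1984]
ee_rot: [-0.244, 3.131, -0.0]
wrist_force: [0.9, 0.5, -0.0]
grip_width: 0.051
finger_force: 0.0
```

Request:
play_rows:
  plan:
    - {"fingers": 0, "slide": [0, 0, 0], "dr": [0, 0, 0]}
    - {"fingers": 0, "slide": [0, 0, 0], "dr": [0, 0, 0]}
    - {"fingers": 0, "slide": [0, 0, 0], "dr": [0, 0, 0]}
    - {"fingers": 0, "slide": [0, 0, 0], "dr": [0, 0, 0]}
    - {"fingers": 0, "slide": [0, 0, 0], "dr": [0, 0, 0]}

```text
t: 5.42
tcp_pos: [0.5794, -0.0552, 0.1978]
ee_rot: [0.244, -3.132, -0.001]
wrist_force: [0.4, 1.3, -0.2]
grip_width: 0.0193
finger_force: 35.0
```

```bash
python3 - <<'E'
from h import *
plan(-.205,.197); print(observe()["grip_width"])
E
```

```text
t 5.42 tcp [ 0.5794 -0.0552  0.1978] stand x -0.1366 err [ 0.0106 -0.0677 -0.0008] F [ 0.4  1.3 -0.2] grip 35.0
slide [ 0.    -0.343  0.004]
dr [ 0. -0. -0.]
dr [-0. -0.  1.]
0.01925075096364384
```

The bar is held at 35 N. I'll pull slowly to the first stop, holding there briefly.

Request:
play_rows:
  plan:
    - {"fingers": 0, "slide": [0, -0.04, 0], "dr": [0, 0, 0]}
    - {"fingers": 0, "slide": [0, -0.09, 0], "dr": [0, 0, 0]}
    - {"fingers": 0, "slide": [0, -0.14, 0], "dr": [0, 0, 0]}
    - {"fingers": 0, "slide": [0, -0.19, 0], "dr": [0, 0, 0]}
    - {"fingers": 0, "slide": [0, -0.19, 0], "dr": [0, 0, 0]}

```text
t: 5.83
tcp_pos: [0.5858, -0.0948, 0.1978]
ee_rot: [-0.242, 3.132, -0.0]
wrist_force: [3.9, 2.9, -0.5]
grip_width: 0.0197
finger_force: 35.0
```

Request:
play_rows:
  plan:
    - {"fingers": 0, "slide": [0, -0.05, 0], "dr": [0, 0, 0]}
    - {"fingers": 0, "slide": [0, -0.1, 0], "dr": [0, 0, 0]}
    - {"fingers": 0, "slide": [0, -0.14, 0], "dr": [0, 0, 0]}
    - {"fingers": 0, "slide": [0, -0.155, 0], "dr": [0, 0, 0]}
    - {"fingers": 0, "slide": [0, -0.155, 0], "dr": [0, 0, 0]}

```text
t: 6.25
tcp_pos: [0.5905, -0.124, 0.1978]
ee_rot: [-0.243, 3.131, 0.001]
wrist_force: [6.2, 6.9, -1.6]
grip_width: 0.0193
finger_force: 35.0
```

```bash
python3 - <<'E'
from h import *
plan(-.275,.197); print(observe()["grip_width"])
E
```

```text
t 6.25 tcp [ 0.5905 -0.124   0.1978] stand x -0.2063 err [ 0.0104 -0.068  -0.0008] F [ 6.2  6.9 -1.6] grip 35.0
slide [ 0.001 -0.344  0.004]
dr [ 0.     0.    -0.001]
dr [ 0.    -0.     0.999]
0.019322964638393853
```

The rod is at the first stop. A lateral force of about 7 N means the line is off by about 1 mm, so I'll correct slightly towards +x while pulling on.

Request:
play_rows:
  plan:
    - {"fingers": 0, "slide": [-0.003, -0.04, 0], "dr": [0, 0, 0]}
    - {"fingers": 0, "slide": [-0.005, -0.09, 0], "dr": [0, 0, 0]}
    - {"fingers": 0, "slide": [-0.006, -0.14, 0], "dr": [0, 0, 0]}
    - {"fingers": 0, "slide": [-0.007, -0.19, 0], "dr": [0, 0, 0]}
    - {"fingers": 0, "slide": [-0.007, -0.19, 0], "dr": [0, 0, 0]}

```text
t: 6.67
tcp_pos: [0.5972, -0.1619, 0.1977]
ee_rot: [0.243, -3.131, -0.001]
wrist_force: [-2.3, 6.1, 0.7]
grip_width: 0.0197
finger_force: 35.0
```

Request:
play_rows:
  plan:
    - {"fingers": 0, "slide": [-0.001, -0.05, 0], "dr": [0, 0, 0]}
    - {"fingers": 0, "slide": [-0.001, -0.1, 0], "dr": [0, 0, 0]}
    - {"fingers": 0, "slide": [-0.001, -0.13, 0], "dr": [0, 0, 0]}
    - {"fingers": 0, "slide": [-0.001, -0.145, 0], "dr": [0, 0, 0]}
    - {"fingers": 0, "slide": [-0.001, -0.145, 0], "dr": [0, 0, 0]}

```text
t: 7.08
tcp_pos: [0.6018, -0.1895, 0.1977]
ee_rot: [0.243, -3.131, -0.001]
wrist_force: [-0.4, 5.9, 0.7]
grip_width: 0.0196
finger_force: 35.0
```

```bash
python3 - <<'E'
from h import *
plan(-.275,.197); print(observe()["grip_width"])
E
```

```text
t 7.08 tcp [ 0.6018 -0.1895  0.1977] stand x -0.2728 err [-0.0009 -0.0025 -0.0007] F [-0.4  5.9  0.7] grip 35.0
slide [ 0.006 -0.012  0.003]
dr [ 0. -0. -0.]
dr [-0. -0.  1.]
0.01955229561208968
```

Request:
play_rows:
  plan:
    - {"fingers": 0, "slide": [0, -0.006, 0], "dr": [0, 0, 0]}
    - {"fingers": 0, "slide": [0, -0.012, 0], "dr": [0, 0, 0]}
    - {"fingers": 0, "slide": [0, -0.012, 0], "dr": [0, 0, 0]}

```text
t: 7.33
tcp_pos: [0.6021, -0.1913, 0.1977]
ee_rot: [0.244, -3.131, -0.002]
wrist_force: [-1.8, 6.4, 0.1]
grip_width: 0.0193
finger_force: 35.0
```

Request:
play_rows:
  plan:
    - {"fingers": 0, "slide": [0, -0.006, 0], "dr": [0, 0, 0]}
    - {"fingers": 0, "slide": [0, -0.006, 0], "dr": [0, 0, 0]}
    - {"fingers": 0, "slide": [0, -0.006, 0], "dr": [0, 0, 0]}

```text
t: 7.58
tcp_pos: [0.6022, -0.1916, 0.1976]
ee_rot: [0.245, -3.131, -0.004]
wrist_force: [-2.6, 13.9, 1.2]
grip_width: 0.0191
finger_force: 35.0
```

The force rose to 14 N with no further travel, so the second stop is reached. I'll hold and check.

Request:
play_rows:
  plan:
    - {"fingers": 0, "slide": [0, 0, 0], "dr": [0, 0, 0]}
    - {"fingers": 0, "slide": [0, 0, 0], "dr": [0, 0, 0]}
    - {"fingers": 0, "slide": [0, 0, 0], "dr": [0, 0, 0]}
    - {"fingers": 0, "slide": [0, 0, 0], "dr": [0, 0, 0]}

```text
t: 7.92
tcp_pos: [0.6022, -0.1915, 0.1976]
ee_rot: [0.245, -3.131, -0.004]
wrist_force: [-3.4, 13.7, -0.1]
grip_width: 0.0196
finger_force: 35.0
```

```bash
python3 - <<'E'
from h import *
plan(-.275,.197,0)
c=read_camera('side');cv2.imwrite('pics/s3.png',cv2.resize(c['img'][150:400,170:503,::-1],None,fx=2,fy=2))
E
```

```text
t 7.92 tcp [ 0.6022 -0.1915  0.1976] stand x -0.2749 err [-0.0013 -0.0005 -0.0006] F [-3.4 13.7 -0.1] grip 35.0
slide [ 0.007 -0.001  0.003]
```

View pics/s3.png

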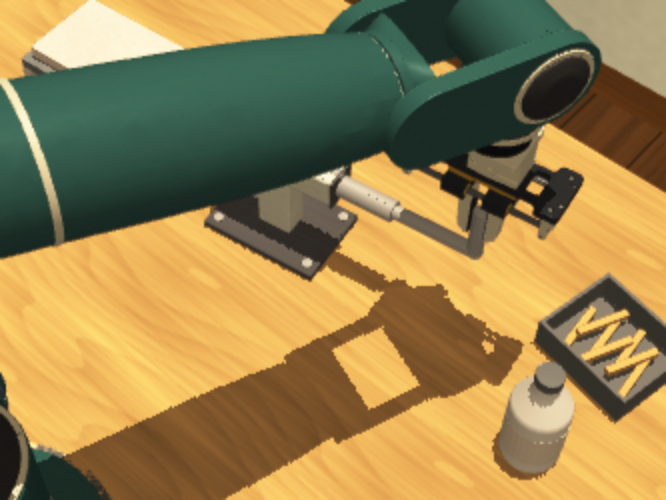

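The picture shows both tubes fully out, with the thick section at (370,195) and the thin one at (435,230). The fingers hold the bar at (478,225), and the tray and bottle haven't moved. I'll hand the job in.

```bash
python3 -c "
from h import *
print(arm.finish_job())"
```

```text
the job is handed in; nothing more can be done
None
```

I pushed the release button fully down, pulled the rod past the first stop to the second, and handed the job in while holding it there with a 35 N grip; the bottle and tray look unmoved, but I took no final check of the books and cup, and the hand-in returned no verdict.

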